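# Seat a board in the jig and throw the toggle clamp

## Robot

A 6-joint arm with a two-finger parallel gripper is mounted at the origin on the work surface. World frame = base frame: x ahead of the robot, y to its left, z up, the work surface at z = 0. Lengths are in mm, angles in rad, forces in N, time in s.
With the tool pointing down it reaches from about 275 to 750 mm from the base axis. Payload 10.2 kg.
Tool frame: the origin (TCP) lies at the very end of the fingers, on their centre line; the grasp point (between the pads) lies 19 mm behind it (ctrl.pinch_z is the distance from the TCP to the grasp point, in mm); y points along the fingers, z is the direction in which the jaws open and shut, and the axes are right-handed (so a half turn about y gives the same grasp; the last joint's range is limited). The gripper opens to 85 mm and grips with 20 to 120 N. Pads are 22 mm wide; open, the fingers measure 114 mm over their backs; the gripper's body (76 mm by 85 mm) begins 54 mm behind the grasp point. The pads swing forward as they close: fully open they stand 13 mm farther back than shut.
Start: joints at [-1.564, 0.313, 1.498, -0, 1.331, -0.223], TCP at [119.572, -511.208, 231.294] pointing down, gripper open.
Joint ranges: [-2.94, 2.94], [-0.97, 2.17], [0.19, 2.56], [-1.23, 4.37], [0.02, 3.11], [-2.88, 2.88]. Speed limits (rad/s): [2.39, 2.39, 3.01, 3.14, 3.14, 3.14].

## Interface

Orientations are given as a unit quaternion [w, x, y, z].
In Python, from rig import sense, eyes, ctrl gives the robot as it stands. The module is installed in compiled form; this text tells all that it offers.
- The arm moves only by the shell command python3 -m handwheel 'ROWS' [FORCE]. ROWS is JSON, a list of rows, each an object of numbers: "grip": the finger opening in mm, from 0 to 85.4; "tx", "ty", "tz": the shift along the tool's x, y, z in mm; "wx", "wy", "wz": the turn, a rotation vector about the tool's x, y, z in rad. In form: [{"grip": .., "tx": .., "ty": .., "tz": .., "wx": .., "wy": .., "wz": ..}, ...]. A call has 1 to 10 rows; each row shifts and turns the commanded pose from where the row before left it, along the tool's axes as they then stand; what a row does not reach is not made up. A row lasts 1/12 s, in which the tool goes at most 41.7 mm and 7.16 degrees, less where a joint would pass 70% of its speed; a pose out of reach is approached as far as the arm can. A call is refused whole if a number of a shift passes 41.7 or a number of a turn 0.125, either way. A call with a gripper value outside its range is refused whole. The fingers move at their own pace and stop on an object; FORCE is the grip in N (left out, the last holds). Time passes only in rows, so rows that do not move let the fingers close. It gives the time, the measured TCP pose, the force and the opening at its end, in the units of the state.
- sense(): the state, without advancing time (a new reading comes with each control period).
- eyes.capture(name): name is "scene" or "top"; returns a dict with "pixels" (480x640x3 uint8, red, green, blue), "mtx" (3x3 intrinsics, pixels), "R" (3x3) and "t" (3): a world point X has camera coordinates R X + t. Camera axes: x right, y down, z forward; pixel columns grow to the right and rows downward; lengths in mm; the calibration is good to about 2 mm. A picture is of the moment at which its call begins. There is no depth.
- ctrl.finish_job(): hands the job in, once; it reports no verdict.
The state is a dict: "time_s": time; "joints": joint angles; "dq": joint speeds; "tau": joint torques, N m; "eef_pos": TCP position; "ee_rot": TCP orientation; "force": force on the tool from outside, world axes, zero at the start; "wrist_torque": the same for the moment, N m; "grip_width": opening from 0.0 (shut) to 1.0 (fully open).
Only numpy, scipy, OpenCV 4.12 (cv2) and the standard library are available. Lean on these libraries where they do the work, as an engineer would, in place of code of your own. Each camera call takes 0.05 s, during which the arm holds its last target.

## Task

On the workbench, push the wooden board along its channel in the plywood jig until its end sits fully home against the stop block, then flip the handle of the toggle clamp over centre so that it snaps shut and the clamp's pad holds the board down. Only push with the fingers: leave the board lying flat in its channel, never lift it, and leave the glue bottle, the tape measure and the wood offcut where they are.

Things in the scene. Friction and masses are not known exactly. Their poses are not given: they have to be found in the camera images.
- jig: Plywood jig fixed to the bench, 260 (x) by 360 (y) by 18 mm thick. Origin: centre of its underside; z up, y along the channel towards the stop, x from the channel towards the clamp. Channel centred on x = -60 mm, y = -170 to 120 mm: two rails 12 mm wide, 8 mm high above the plywood, inner faces 63 mm apart.
- stop (a point): Middle of the stop block's face, at the channel floor (x = -60, y = 120, z = 18 mm in the jig's frame; same axes). The fixed wooden block, 87 mm wide, 30 mm high above the plywood, closes the channel's +y end. The board's end must meet this face.
- board: Loose dark wooden board, 60 (x) by 140 (y, its length) by 22 mm thick, about 0.13 kg, flat on the plywood in the channel, axes along the jig's. Origin: centre of its underside. Starts 45 to 90 mm short of the stop; home when its centre is 70 mm from the stop's face. Slides with 1 to 2 N. Stands 14 mm proud of the rails; its -y end is free to push.
- handle_part (a joint): Angle of the toggle clamp's handle, rad: 0 open (at its stop, leaning 0.85 rad from upright to the jig's +x, away from the channel), 1.2 shut (leaning 0.35 rad towards the channel). Swings in the jig's x-z plane. An over-centre spring holds it at either end: beyond about 0.65 it snaps shut by itself. Pushing its end towards the channel (-x) takes about 3 to 6 N.
- clamp_pivot (a point): The handle's pivot, at x = 20, y = 75, z = 64 mm in the jig's frame, axis along the jig's y, in a steel bracket beside the channel (x = -13 to 49, y = 47 to 103 mm, up to 70 mm above the bench).
- handle_end (a point): Centre of the free end of the clamp's handle, 115 mm from the pivot. The outer 75 mm is a round black grip 20 mm in diameter. Height above the bench: about 140 mm open, 179 mm at most, 172 mm shut.
- clamp_arm: The clamp's steel arm, 74 mm long, with a rubber pad 20 mm in diameter near its end. Origin: its pivot, at x = 0, y = 75, z = 58 mm in the jig's frame. Open, it stands up over the bracket, its top about 125 mm above the bench; it turns with the handle, down over the rail, and the pad lands on the board 45 mm from the stop.
- glue: Bystander: closed white glue bottle, 52 mm in diameter, 130 mm high, standing. Origin: centre of its underside.
- tape: Bystander: grey tape measure, 60 x 34 x 58 mm high. Origin: centre of its underside.
- offcut: Bystander: wood offcut, 45 x 70 x 38 mm high. Origin: centre of its underside.
Things that resemble listed ones, but are neither listed nor needed, are in the scene too. Of the things that look like the board, the middle-sized one is meant.

How it is judged:
By the outcome, as a careful person would: the job done as asked, in the order asked, and still so for the second after the job is handed in, with the robot touching nothing.
It also fails if it takes over 48 s, if anything falls off the work surface, if the arm or the gripper's body presses on something with over 40 N, if the wrist force passes 120 N, or if a joint passes its speed limit or range.

## Working session

There is one attempt and no reset: what is moved stays moved. The work goes in short steps, Python scripts to look and compute and a shell command to move; the robot and the scene stay as the last step left them, time stands still between calls to the robot, and variables do not carry over. Pictures are saved under pics/ and viewed, and the job is handed in when it is done.

```bash
mkdir -p pics; ls; python3 - <<'E'
from rig import sense, eyes, ctrl
import cv2,pickle
s=sense();print(s)
for n in("scene","top"):
    c=eyes.capture(n);cv2.imwrite(f"pics/{n}0.png",c["pixels"][:,:,::-1]);pickle.dump(c,open(f"{n}0.pkl","wb"));print(n,c["mtx"],c["R"],c["t"])
E
```

```text
pics
{'time_s': 0.0, 'joints': array([-1.56439058e+00,  3.13444754e-01,  1.49842710e+00,  2.59703059e-05,
        1.33103293e+00, -2.23403146e-01]), 'dq': array([-0.00077652,  0.00086077, -0.00088551,  0.00097539,  0.00093131,
       -0.00106559]), 'tau': array([ 1.71814042e-05, -4.12267184e+01, -2.59743243e+01, -1.37315001e-04,
        4.11693327e-03, -9.33457642e-06]), 'eef_pos': array([ 119.58177454, -510.9326245 ,  230.74153021]), 'ee_rot': array([ 0.08112795, -0.08100975,  0.70290425, -0.70198383]), 'force': array([0.11740805, 0.2922543 , 0.6712734 ]), 'wrist_torque': array([ 0.0547865 ,  0.03515685, -0.01477472]), 'grip_width': 1.005825856809575}
scene [[552.32315163   0.         319.50554348]
 [  0.         552.32315163 236.97356973]
 [  0.           0.           1.        ]] [[ 0.03881459  0.99916628 -0.01265567]
 [ 0.85613018 -0.03978405 -0.5152265 ]
 [-0.51530045  0.0091634  -0.85696061]] [ -38.47745321 -383.10208863 1740.13522774]
top [[477.07938535   0.         317.89996299]
 [  0.         477.07938535 236.60998088]
 [  0.           0.           1.        ]] [[-1.15500481e-03 -9.99998829e-01  1.00435813e-03]
 [-9.82489971e-01  9.47656715e-04 -1.86313066e-01]
 [ 1.86311896e-01 -1.20196427e-03 -9.82489915e-01]] [  42.28542164  548.15640312 1078.46476895]
```

View pics/scene0.png

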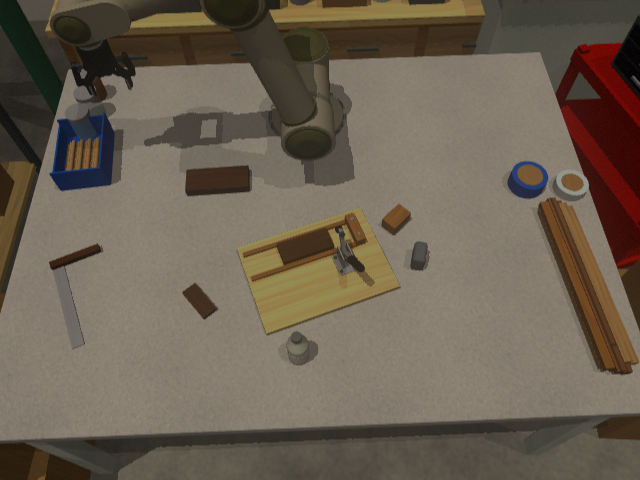

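View pics/top0.png

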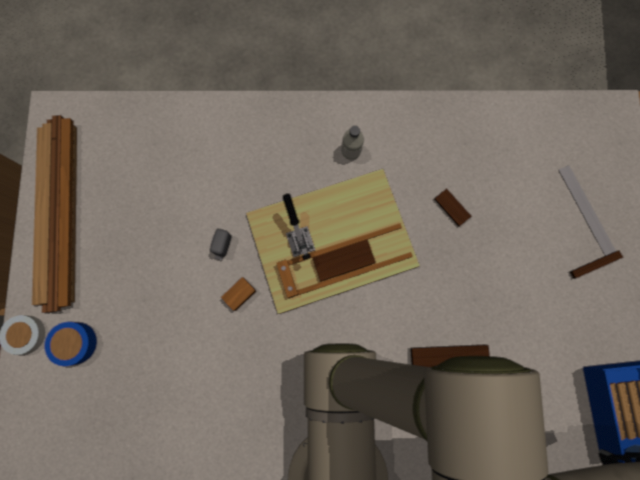

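The pictures show three dark boards in the scene view. The large one is at (218,180), the small one at (200,300), and the middle-sized one lies in the jig channel at (305,247), or (345,260) in the top view. The one in the channel fits the description. I'll confirm this in enlarged crops.

```bash
python3 - <<'E'
import cv2
a=cv2.imread("pics/scene0.png")[200:340,225:415];cv2.imwrite("pics/sc.png",cv2.resize(a,None,fx=4,fy=4,interpolation=3))
a=cv2.imread("pics/top0.png")[165:315,235:430];cv2.imwrite("pics/tc.png",cv2.resize(a,None,fx=4,fy=4,interpolation=3))
E
```

```text
(no output)
```

View pics/sc.png

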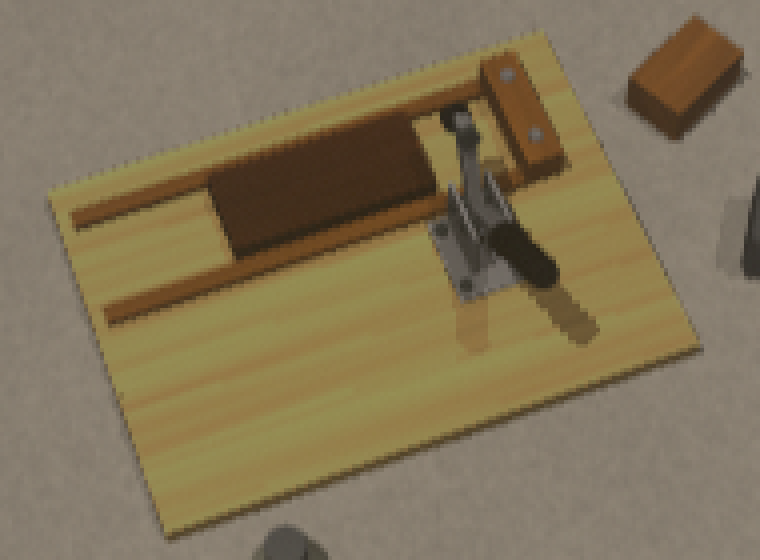

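View pics/tc.png

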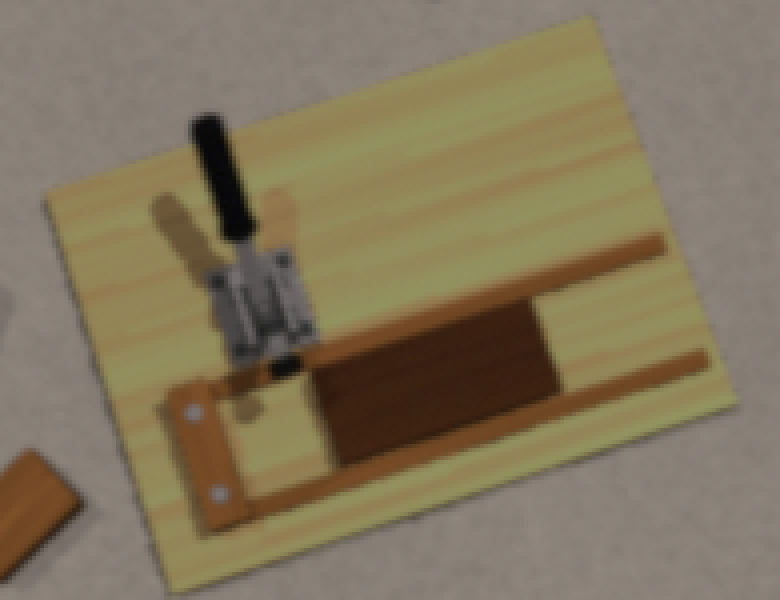

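```bash
cat > h.py <<'E'
import numpy as np,pickle
from scipy.optimize import least_squares
def proj(c,X):
    p=(c["R"]@np.atleast_2d(X).T).T+c["t"];p=(c["mtx"]@p.T).T;return p[:,:2]/p[:,2:]
def ray(c,uv,z):
    d=c["R"].T@np.linalg.solve(c["mtx"],[uv[0],uv[1],1]);o=-c["R"].T@c["t"];return o+d*(z-o[2])/d[2]
def px(uv,off,f=4): return (np.array(uv,float)+.5)/f-.5+np.array(off)
E
cat > fit.py <<'E'
from h import *
S=pickle.load(open("scene0.pkl","rb"));T=pickle.load(open("top0.pkl","rb"))
m=np.array([[-130,-180,18],[130,-180,18],[130,180,18],[-130,180,18.]])
t=px([(740,402),(595,15),(45,195),(175,594)],(235,165));s=px([(50,193),(167,533),(700,345),(545,30)],(225,200))
def W(p,m):
    c,s_=np.cos(p[2]),np.sin(p[2]);return np.c_[p[0]+c*m[:,0]-s_*m[:,1],p[1]+s_*m[:,0]+c*m[:,1],m[:,2]]
for nm,L in(("T",[(T,t)]),("S",[(S,s)]),("both",[(T,t),(S,s)])):
    r=least_squares(lambda p:np.concatenate([(proj(c,W(p,m))-u).ravel() for c,u in L]),[500,0,.2]);print(nm,r.x,np.abs(r.fun).max())
p=r.x
def inv(X):
    d=X[:2]-p[:2];c,s_=np.cos(p[2]),np.sin(p[2]);return np.array([c*d[0]+s_*d[1],-s_*d[0]+c*d[1]])
for n,c,o,us in(("T",T,(235,165),[(562,390),(530,300),(342,465),(313,372)]),("S",S,(225,200),[(208,178),(236,256),(413,118)])):
    for u in us: print(n,u,inv(ray(c,px(u,o),40)))
P={"stop":[-60,120,18],"hend_open":[20+115*np.sin(.85),75,64+115*np.cos(.85)],"hend_shut":[20-115*np.sin(.35),75,64+115*np.cos(.35)],"pivot":[20,75,64]}
for k,v in P.items():
    w=W(p,np.array([v]));print(k,w,(proj(T,w)-[235,165])*4,(proj(S,w)-[225,200])*4)
E
python3 fit.py
```

```text
T [5.49150944e+02 6.99106062e+00 3.25409888e-01] 0.7781695432001356
S [5.47631495e+02 9.91632082e+00 3.20603427e-01] 0.8237271516766782
both [5.48499988e+02 8.35638126e+00 3.23315178e-01] 1.3268594792492365
T (562, 390) [-89.14517483 -77.8904765 ]
T (530, 300) [-32.07115476 -78.18725192]
T (342, 465) [-89.71596543  59.82705124]
T (313, 372) [-31.9389383   58.49544335]
S (208, 178) [-88.38179288 -77.15590566]
S (236, 256) [-26.63850722 -78.75228255]
S (413, 118) [-82.93058252  65.31206118]
stop [[453.48334071 103.07616181  18.        ]] [[229.45314107 452.01355187]] [[499.27880214 135.69826913]]
hend_open [[625.55613358 113.27408443 139.89806178]] [[202.43812412 119.68104179]] [[543.36558391 276.93703407]]
hend_shut [[506.24524928  73.29626283 172.02786198]] [[271.85526731 322.17321878]] [[464.61914193  79.51969346]]
pivot [[543.63535645  85.82466745  64.        ]] [[256.2376584  290.19483309]] [[484.19633769 220.07110521]]
```

```bash
cat >> h.py <<'E'
from scipy.spatial.transform import Rotation as Ro
PJ=(548.5,8.4,.3233)
def j2w(v):
    c,s=np.cos(PJ[2]),np.sin(PJ[2]);return np.array([PJ[0]+c*v[0]-s*v[1],PJ[1]+s*v[0]+c*v[1],v[2]])
def w2j(v):
    c,s=np.cos(PJ[2]),np.sin(PJ[2]);d=v-np.array([PJ[0],PJ[1],0]);return np.array([c*d[0]+s*d[1],-s*d[0]+c*d[1],v[2]])
def rep(goal=None):
    from rig import sense
    s=sense();q=s["ee_rot"];R=Ro.from_quat([q[1],q[2],q[3],q[0]]).as_matrix()
    Rj=Ro.from_euler('z',-PJ[2]).as_matrix()@R
    print("t",round(s["time_s"],2),"jigpos",w2j(s["eef_pos"]).round(1),"F",s["force"].round(1),"grip",round(s["grip_width"],2),"joints",s["joints"].round(2))
    print("tool axes in jig\n",Rj.round(3))
    if goal is not None: print("tool shift to",goal,(R.T@(j2w(goal)-s["eef_pos"])).round(1))
    # rotvec to make tool x=-jig?, y=down : two candidates
    for nm,z in(("z=+jy",[0,1,0]),("z=-jy",[0,-1,0]),("z=+jx",[1,0,0]),("z=-jx",[-1,0,0])):
        y=np.array([0,0,-1.]);z=np.array(z,float);G=np.c_[np.cross(y,z),y,z]
        print(nm,Ro.from_matrix(Rj.T@G).as_rotvec().round(3))
E
python3 -c "
from h import *
rep([-60,-110,231])"
```

```text
t 0.1 jigpos [-571.7 -356.2  230.8] F [ 0.   0.7 -0.7] grip 1.0 joints [-1.56  0.31  1.5   0.    1.33 -0.22]
tool axes in jig
 [[-0.996  0.    -0.093]
 [ 0.093  0.001 -0.996]
 [-0.    -1.    -0.001]]
tool shift to [-60, -110, 231] [-4.865e+02  3.000e-01 -2.929e+02]
z=+jy [1.000e-03 3.048e+00 2.000e-03]
z=-jy [ 0.001 -0.094 -0.   ]
z=+jx [ 1.000e-03 -1.664e+00 -1.000e-03]
z=-jx [1.000e-03 1.477e+00 1.000e-03]
```

```bash
python3 -m handwheel '[{"grip":0,"wy":-0.094},{"grip":0,"tx":-25,"tz":-12},{"grip":0,"tx":-25,"tz":-12},{"grip":0,"tx":-25,"tz":-12},{"grip":0,"tx":-25,"tz":-12},{"grip":0,"tx":-25,"tz":-12},{"grip":0,"tx":-25,"tz":-12},{"grip":0,"tx":-25,"tz":-12},{"grip":0,"tx":-25,"tz":-12},{"grip":0,"tx":-25,"tz":-12}]' 20
python3 -m handwheel '[{"grip":0,"tx":-25,"tz":-12},{"grip":0,"tx":-25,"tz":-12},{"grip":0,"tx":-25,"tz":-12},{"grip":0,"tx":-25,"tz":-12},{"grip":0,"tx":-25,"tz":-12},{"grip":0,"tx":-25,"tz":-12},{"grip":0,"tx":-25,"tz":-12},{"grip":0,"tx":-25,"tz":-12},{"grip":0,"tx":-25,"tz":-12},{"grip":0}]'
python3 -c "
from h import *
rep([-60,-110,28])"
```

```text
t 0.1 jigpos [-571.7 -356.2  230.8] F [ 0.   0.7 -0.7] grip 1.0 joints [-1.56  0.31  1.5   0.    1.33 -0.22]
tool axes in jig
 [[-0.996  0.    -0.093]
 [ 0.093  0.001 -0.996]
 [-0.    -1.    -0.001]]
tool shift to [-60, -110, 28] [-486.4  203.3 -292.6]
z=+jy [1.000e-03 3.048e+00 2.000e-03]
z=-jy [ 0.001 -0.094 -0.   ]
z=+jx [ 1.000e-03 -1.664e+00 -1.000e-03]
z=-jx [1.000e-03 1.477e+00 1.000e-03]invalid input
invalid input
```

Rows probably need all seven keys, so I'll try that form.

```bash
python3 -m handwheel '[{"grip":0,"tx":0,"ty":0,"tz":0,"wx":0,"wy":-0.094,"wz":0},{"grip":0,"tx":-25,"ty":0,"tz":-12,"wx":0,"wy":0,"wz":0},{"grip":0,"tx":-25,"ty":0,"tz":-12,"wx":0,"wy":0,"wz":0},{"grip":0,"tx":-25,"ty":0,"tz":-12,"wx":0,"wy":0,"wz":0},{"grip":0,"tx":-25,"ty":0,"tz":-12,"wx":0,"wy":0,"wz":0},{"grip":0,"tx":-25,"ty":0,"tz":-12,"wx":0,"wy":0,"wz":0},{"grip":0,"tx":-25,"ty":0,"tz":-12,"wx":0,"wy":0,"wz":0},{"grip":0,"tx":-25,"ty":0,"tz":-12,"wx":0,"wy":0,"wz":0},{"grip":0,"tx":-25,"ty":0,"tz":-12,"wx":0,"wy":0,"wz":0},{"grip":0,"tx":-25,"ty":0,"tz":-12,"wx":0,"wy":0,"wz":0}]' 20
python3 -c "
from h import *
rep([-60,-110,28])"
```

```text
time_s: 0.93
eef_pos: [299.2, -336.0, 231.1]
ee_rot: [0.114, -0.114, 0.698, -0.698]
force: [-0.2, 0.2, 0.5]
grip_width: 0.002
t 0.93 jigpos [-345.8 -247.4  231.1] F [-0.2  0.2  0.5] grip 0.0 joints [-1.1   0.15  1.71  0.    1.29  0.14]
tool axes in jig
 [[-1. -0.  0.]
 [-0.  0. -1.]
 [ 0. -1. -0.]]
tool shift to [-60, -110, 28] [-285.8  203.2 -137.2]
z=+jy [ 0.000e+00 -3.141e+00 -1.000e-03]
z=-jy [0. 0. 0.]
z=+jx [ 0.   -1.57 -0.  ]
z=-jx [0.    1.571 0.   ]
```

```bash
python3 -m handwheel '[{"grip":0,"tx":-32,"ty":0,"tz":-14,"wx":0,"wy":0,"wz":0},{"grip":0,"tx":-32,"ty":0,"tz":-14,"wx":0,"wy":0,"wz":0},{"grip":0,"tx":-32,"ty":0,"tz":-14,"wx":0,"wy":0,"wz":0},{"grip":0,"tx":-32,"ty":0,"tz":-14,"wx":0,"wy":0,"wz":0},{"grip":0,"tx":-32,"ty":20,"tz":-14,"wx":0,"wy":0,"wz":0},{"grip":0,"tx":-32,"ty":20,"tz":-14,"wx":0,"wy":0,"wz":0},{"grip":0,"tx":-32,"ty":25,"tz":-14,"wx":0,"wy":0,"wz":0},{"grip":0,"tx":-32,"ty":25,"tz":-14,"wx":0,"wy":0,"wz":0},{"grip":0,"tx":-30,"ty":25,"tz":-15,"wx":0,"wy":0,"wz":0},{"grip":0,"tx":0,"ty":25,"tz":0,"wx":0,"wy":0,"wz":0}]'
python3 - <<'E'
from h import *
rep([-60,-120,28])
from rig import eyes
import cv2
o=[]
for n,x,y in(("scene",200,180),("top",240,150)):
    c=eyes.capture(n);a=c["pixels"][y:y+170,x:x+200,::-1];o.append(cv2.resize(a,(400,340),interpolation=3))
import numpy as np
cv2.imwrite("pics/p1.png",np.hstack(o))
E
```

```text
time_s: 1.77
eef_pos: [530.1, -123.6, 91.4]
ee_rot: [0.116, -0.115, 0.698, -0.697]
force: [-0.1, -0.8, -0.2]
grip_width: -0.0
t 1.77 jigpos [ -59.4 -119.3   91.4] F [-0.1 -0.8 -0.2] grip -0.0 joints [-0.44  0.5   1.61  0.    1.03  0.8 ]
tool axes in jig
 [[-1.     0.001  0.005]
 [-0.005  0.    -1.   ]
 [-0.001 -1.    -0.   ]]
tool shift to [-60, -120, 28] [ 0.7 63.4  0.7]
z=+jy [-2.000e-03 -3.137e+00 -0.000e+00]
z=-jy [ 0.     0.005 -0.001]
z=+jx [-1.000e-03 -1.566e+00 -1.000e-03]
z=-jx [ 1.000e-03  1.575e+00 -1.000e-03]
```

View pics/p1.png

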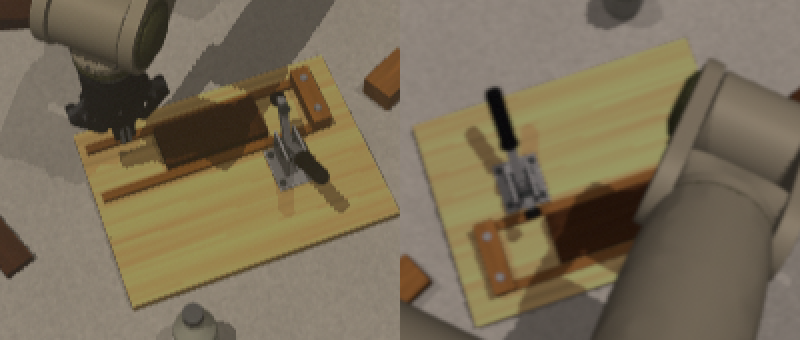

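The left panel shows the shut fingers at (125,130) over the open end of the channel. The board's free end is at (160,140), and there's nothing between them. I'll descend and start the push.

```bash
python3 -m handwheel '[{"grip":0,"tx":0.7,"ty":20,"tz":0,"wx":0,"wy":0.005,"wz":0},{"grip":0,"tx":0,"ty":20,"tz":0,"wx":0,"wy":0,"wz":0},{"grip":0,"tx":0,"ty":15,"tz":0,"wx":0,"wy":0,"wz":0},{"grip":0,"tx":0,"ty":8,"tz":0,"wx":0,"wy":0,"wz":0},{"grip":0,"tx":0,"ty":0,"tz":0,"wx":0,"wy":0,"wz":0},{"grip":0,"tx":0,"ty":0,"tz":-8,"wx":0,"wy":0,"wz":0},{"grip":0,"tx":0,"ty":0,"tz":-6,"wx":0,"wy":0,"wz":0},{"grip":0,"tx":0,"ty":0,"tz":-3,"wx":0,"wy":0,"wz":0},{"grip":0,"tx":0,"ty":0,"tz":0,"wx":0,"wy":0,"wz":0}]'
python3 -c "
from h import *
rep([-60,-35,28])"
```

```text
time_s: 2.62
eef_pos: [521.7, -110.7, 30.8]
ee_rot: [-0.113, 0.112, -0.698, 0.698]
force: [0.2, -0.9, 0.2]
grip_width: 0.0
t 2.62 jigpos [ -63.3 -104.4   30.8] F [ 0.2 -0.9  0.2] grip 0.0 joints [-0.43  0.58  1.69  0.    0.88  0.82]
tool axes in jig
 [[-1.     0.001 -0.004]
 [ 0.004 -0.001 -1.   ]
 [-0.001 -1.     0.001]]
tool shift to [-60, -35, 28] [ -3.    2.7 -69.4]
z=+jy [ 1.000e-03  3.138e+00 -1.000e-03]
z=-jy [-0.001 -0.004 -0.001]
z=+jx [-1.000e-03 -1.574e+00 -0.000e+00]
z=-jx [ 0.000e+00  1.567e+00 -1.000e-03]
```

```bash
python3 -m handwheel '[{"grip":0,"tx":-3,"ty":1,"tz":-3,"wx":0,"wy":-0.004,"wz":0},{"grip":0,"tx":0,"ty":1,"tz":-3,"wx":0,"wy":0,"wz":0},{"grip":0,"tx":0,"ty":0,"tz":-3,"wx":0,"wy":0,"wz":0},{"grip":0,"tx":0,"ty":0,"tz":-3,"wx":0,"wy":0,"wz":0},{"grip":0,"tx":0,"ty":0,"tz":-3,"wx":0,"wy":0,"wz":0},{"grip":0,"tx":0,"ty":0,"tz":-3,"wx":0,"wy":0,"wz":0},{"grip":0,"tx":0,"ty":0,"tz":-3,"wx":0,"wy":0,"wz":0},{"grip":0,"tx":0,"ty":0,"tz":-3,"wx":0,"wy":0,"wz":0}]'
python3 -c "
from h import *
rep([-60,-35,28])"
```

```text
time_s: 3.28
eef_pos: [516.8, -87.5, 27.9]
ee_rot: [-0.114, 0.114, -0.698, 0.698]
force: [0.9, -0.8, -0.5]
grip_width: 0.001
t 3.28 jigpos [-60.6 -80.8  27.9] F [ 0.9 -0.8 -0.5] grip 0.0 joints [-0.39  0.57  1.72 -0.    0.86  0.86]
tool axes in jig
 [[-1.     0.    -0.001]
 [ 0.001 -0.    -1.   ]
 [-0.    -1.     0.   ]]
tool shift to [-60, -35, 28] [ -0.5  -0.1 -45.8]
z=+jy [ 0.     3.141 -0.   ]
z=-jy [-0.    -0.001 -0.   ]
z=+jx [-0.    -1.571  0.   ]
z=-jx [-0.    1.57 -0.  ]
```

```bash
python3 -m handwheel '[{"grip":0,"tx":0,"ty":0,"tz":-4,"wx":0,"wy":0,"wz":0},{"grip":0,"tx":0,"ty":0,"tz":-4,"wx":0,"wy":0,"wz":0},{"grip":0,"tx":0,"ty":0,"tz":-4,"wx":0,"wy":0,"wz":0},{"grip":0,"tx":0,"ty":0,"tz":-4,"wx":0,"wy":0,"wz":0},{"grip":0,"tx":0,"ty":0,"tz":-4,"wx":0,"wy":0,"wz":0},{"grip":0,"tx":0,"ty":0,"tz":-4,"wx":0,"wy":0,"wz":0},{"grip":0,"tx":0,"ty":0,"tz":-4,"wx":0,"wy":0,"wz":0},{"grip":0,"tx":0,"ty":0,"tz":-4,"wx":0,"wy":0,"wz":0},{"grip":0,"tx":0,"ty":0,"tz":-2,"wx":0,"wy":0,"wz":0}]'
python3 - <<'E'
from h import *
rep([-60,-35,28])
from rig import eyes
import cv2
o=[]
for n,x,y in(("scene",215,190),("top",240,150)):
    c=eyes.capture(n);a=c["pixels"][y:y+170,x:x+200,::-1];o.append(cv2.resize(a,(400,340),interpolation=3))
cv2.imwrite("pics/p2.png",np.hstack(o))
E
```

```text
time_s: 4.03
eef_pos: [505.9, -54.9, 27.9]
ee_rot: [0.114, -0.114, 0.698, -0.698]
force: [0.3, -0.4, -0.8]
grip_width: 0.001
t 4.03 jigpos [-60.5 -46.5  27.9] F [ 0.3 -0.4 -0.8] grip 0.0 joints [-0.34  0.54  1.76  0.    0.84  0.91]
tool axes in jig
 [[-1. -0. -0.]
 [ 0.  0. -1.]
 [ 0. -1. -0.]]
tool shift to [-60, -35, 28] [ -0.5  -0.1 -11.5]
z=+jy [-0.     3.141  0.   ]
z=-jy [ 0. -0.  0.]
z=+jx [ 0.    -1.571 -0.   ]
z=-jx [0.    1.571 0.   ]
```

View pics/p2.png

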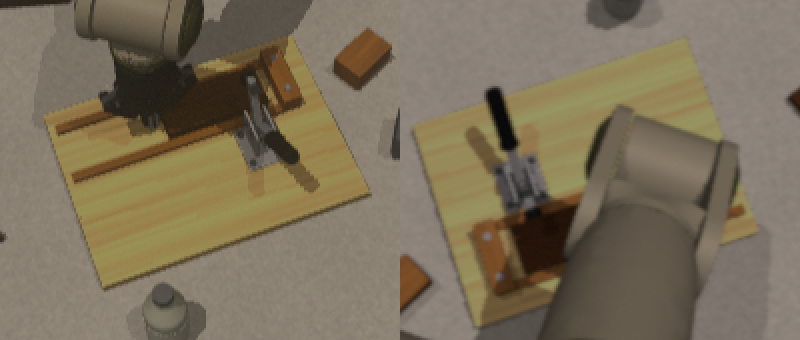

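The board is sliding. Its leading edge is at (513,245) in the right panel and the stop face is at (503,250), so about 10 mm is left. I'll go slowly until I feel contact.

```bash
python3 -m handwheel '[{"grip":0,"tx":0,"ty":0,"tz":-2,"wx":0,"wy":0,"wz":0},{"grip":0,"tx":0,"ty":0,"tz":-2,"wx":0,"wy":0,"wz":0},{"grip":0,"tx":0,"ty":0,"tz":-2,"wx":0,"wy":0,"wz":0},{"grip":0,"tx":0,"ty":0,"tz":-1,"wx":0,"wy":0,"wz":0},{"grip":0,"tx":0,"ty":0,"tz":-1,"wx":0,"wy":0,"wz":0}]'
python3 -m handwheel '[{"grip":0,"tx":0,"ty":0,"tz":-1,"wx":0,"wy":0,"wz":0}]'
python3 -m handwheel '[{"grip":0,"tx":0,"ty":0,"tz":-1,"wx":0,"wy":0,"wz":0}]'
python3 -c "
from h import *
rep([-60,-35,28])"
```

```text
time_s: 4.55
eef_pos: [503.5, -47.8, 28.0]
ee_rot: [-0.114, 0.114, -0.698, 0.698]
force: [1.0, -0.4, -0.0]
grip_width: -0.001
time_s: 4.63
eef_pos: [503.3, -46.9, 27.9]
ee_rot: [-0.114, 0.114, -0.698, 0.698]
force: [0.7, -0.4, 0.6]
grip_width: 0.001
time_s: 4.72
eef_pos: [502.9, -45.9, 27.9]
ee_rot: [-0.114, 0.114, -0.698, 0.698]
force: [0.5, -1.4, 0.9]
grip_width: -0.0
t 4.72 jigpos [-60.5 -37.   27.9] F [ 0.5 -1.4  0.9] grip -0.0 joints [-0.32  0.53  1.77  0.    0.83  0.92]
tool axes in jig
 [[-1.     0.    -0.001]
 [ 0.001 -0.    -1.   ]
 [-0.    -1.     0.   ]]
tool shift to [-60, -35, 28] [-0.5 -0.1 -2. ]
z=+jy [ 0.     3.141 -0.   ]
z=-jy [-0.    -0.001 -0.   ]
z=+jx [-0.    -1.571 -0.   ]
z=-jx [ 0.    1.57 -0.  ]
```

```bash
python3 -m handwheel '[{"grip":0,"tx":0,"ty":0,"tz":-1,"wx":0,"wy":0,"wz":0}]'
python3 -m handwheel '[{"grip":0,"tx":0,"ty":0,"tz":-1,"wx":0,"wy":0,"wz":0}]'
python3 -m handwheel '[{"grip":0,"tx":0,"ty":0,"tz":-1,"wx":0,"wy":0,"wz":0}]'
python3 -m handwheel '[{"grip":0,"tx":0,"ty":0,"tz":-1,"wx":0,"wy":0,"wz":0}]'
```

```text
time_s: 4.8
eef_pos: [502.6, -45.0, 27.9]
ee_rot: [-0.114, 0.114, -0.698, 0.698]
force: [-0.0, -0.7, 0.4]
grip_width: 0.003
time_s: 4.88
eef_pos: [502.3, -44.0, 27.9]
ee_rot: [-0.114, 0.114, -0.698, 0.698]
force: [-0.3, -1.0, 0.1]
grip_width: 0.003
time_s: 4.97
eef_pos: [501.9, -43.1, 27.9]
ee_rot: [-0.114, 0.114, -0.698, 0.698]
force: [-0.3, -1.7, -0.4]
grip_width: -0.006
time_s: 5.05
eef_pos: [501.6, -42.1, 27.9]
ee_rot: [-0.114, 0.114, -0.698, 0.698]
force: [-0.1, -1.6, 0.8]
grip_width: -0.001
```

```bash
python3 -m handwheel '[{"grip":0,"tx":0,"ty":0,"tz":-1,"wx":0,"wy":0,"wz":0}]'
python3 -m handwheel '[{"grip":0,"tx":0,"ty":0,"tz":-1,"wx":0,"wy":0,"wz":0}]'
python3 - <<'E'
from h import *
from rig import eyes
import cv2
o=[]
for n,x,y in(("scene",280,190),("top",260,220)):
    c=eyes.capture(n);a=c["pixels"][y:y+90,x:x+100,::-1];o.append(cv2.resize(a,(400,360),interpolation=3))
cv2.imwrite("pics/p3.png",np.hstack(o))
E
```

```text
time_s: 5.13
eef_pos: [501.3, -41.2, 27.9]
ee_rot: [-0.114, 0.114, -0.698, 0.698]
force: [-0.6, -0.9, 0.0]
grip_width: -0.001
time_s: 5.22
eef_pos: [501.1, -40.4, 27.9]
ee_rot: [-0.114, 0.114, -0.698, 0.698]
force: [3.5, -6.6, -0.5]
grip_width: 0.001
```

View pics/p3.png

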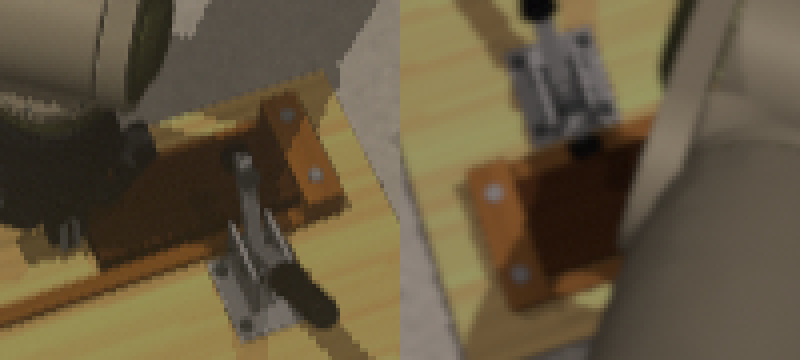

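The force jumped to 7.5 N, and in the right panel the board meets the stop face at (525,230) with no gap. I'll press 1 mm more to seat it, then back off and lift.

```bash
python3 -m handwheel '[{"grip":0,"tx":0,"ty":0,"tz":-1,"wx":0,"wy":0,"wz":0},{"grip":0,"tx":0,"ty":0,"tz":0,"wx":0,"wy":0,"wz":0}]'
python3 -m handwheel '[{"grip":0,"tx":0,"ty":0,"tz":5,"wx":0,"wy":0,"wz":0},{"grip":0,"tx":0,"ty":0,"tz":15,"wx":0,"wy":0,"wz":0},{"grip":0,"tx":0,"ty":-5,"tz":15,"wx":0,"wy":0,"wz":0},{"grip":0,"tx":0,"ty":-25,"tz":0,"wx":0,"wy":0,"wz":0},{"grip":0,"tx":0,"ty":-35,"tz":0,"wx":0,"wy":0,"wz":0},{"grip":0,"tx":0,"ty":-35,"tz":0,"wx":0,"wy":0,"wz":0},{"grip":0,"tx":0,"ty":-35,"tz":0,"wx":0,"wy":0,"wz":0},{"grip":0,"tx":0,"ty":-35,"tz":0,"wx":0,"wy":0,"wz":0},{"grip":0,"tx":0,"ty":-30,"tz":0,"wx":0,"wy":0,"wz":0},{"grip":0,"tx":0,"ty":0,"tz":0,"wx":0,"wy":0,"wz":0}]'
python3 - <<'E'
from h import *
rep([150,75,230])
from rig import eyes
import cv2
o=[]
for n,x,y in(("scene",230,190),("top",240,150)):
    c=eyes.capture(n);a=c["pixels"][y:y+170,x:x+200,::-1];o.append(cv2.resize(a,(400,340),interpolation=3))
cv2.imwrite("pics/p4.png",np.hstack(o))
E
```

```text
time_s: 5.48
eef_pos: [501.3, -40.3, 28.2]
ee_rot: [-0.114, 0.113, -0.697, 0.699]
force: [1.4, -8.2, 0.7]
grip_width: 0.001
time_s: 6.32
eef_pos: [513.9, -74.3, 234.4]
ee_rot: [-0.117, 0.11, -0.696, 0.7]
force: [0.2, -0.2, 0.4]
grip_width: -0.001
t 6.32 jigpos [-59.1 -67.4 234.4] F [ 0.2 -0.2  0.4] grip -0.0 joints [-0.37  0.29  1.52  0.    1.32  0.88]
tool axes in jig
 [[-1.     0.008 -0.001]
 [ 0.001 -0.007 -1.   ]
 [-0.008 -1.     0.007]]
tool shift to [150, 75, 230] [-208.9    5.2 -142.7]
z=+jy [ 0.013  3.14  -0.01 ]
z=-jy [-0.007 -0.001 -0.008]
z=+jx [-1.200e-02 -1.572e+00 -1.000e-03]
z=-jx [ 1.00e-03  1.57e+00 -1.20e-02]
```

View pics/p4.png

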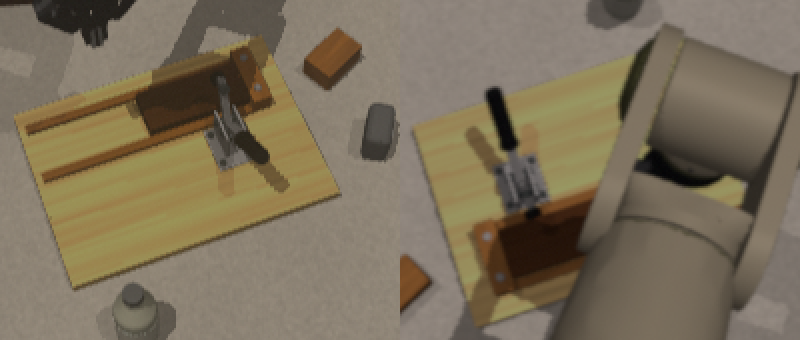

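The board is home: its end meets the stop at (245,80) in the left panel and (497,240) in the right. Next I'll carry the fingers high around to the +x side of the handle.

```bash
python3 -m handwheel '[{"grip":0,"tx":-30,"ty":0,"tz":0,"wx":-0.007,"wy":0,"wz":-0.008},{"grip":0,"tx":-30,"ty":0,"tz":0,"wx":0,"wy":0,"wz":0},{"grip":0,"tx":-30,"ty":0,"tz":0,"wx":0,"wy":0,"wz":0},{"grip":0,"tx":-30,"ty":0,"tz":0,"wx":0,"wy":0,"wz":0},{"grip":0,"tx":-30,"ty":0,"tz":0,"wx":0,"wy":0,"wz":0},{"grip":0,"tx":-30,"ty":0,"tz":-20,"wx":0,"wy":0,"wz":0},{"grip":0,"tx":-28,"ty":0,"tz":-20,"wx":0,"wy":0,"wz":0},{"grip":0,"tx":0,"ty":0,"tz":-35,"wx":0,"wy":0,"wz":0},{"grip":0,"tx":0,"ty":0,"tz":-35,"wx":0,"wy":0,"wz":0},{"grip":0,"tx":0,"ty":0,"tz":-30,"wx":0,"wy":0,"wz":0}]'
python3 -c "
from h import *
rep([145,75,118])"
```

```text
time_s: 7.25
eef_pos: [663.9, 127.6, 224.7]
ee_rot: [0.109, -0.118, 0.7, -0.696]
force: [0.6, 0.1, 1.1]
grip_width: -0.001
t 7.25 jigpos [147.3  76.3 224.7] F [0.6 0.1 1.1] grip -0.0 joints [0.02 0.68 0.96 0.   1.52 1.26]
tool axes in jig
 [[-1.    -0.012 -0.   ]
 [ 0.     0.009 -1.   ]
 [ 0.012 -1.    -0.009]]
tool shift to [145, 75, 118] [  1.  106.7   2.3]
z=+jy [-0.019  3.141  0.014]
z=-jy [ 0.009 -0.     0.012]
z=+jx [ 0.016 -1.571  0.003]
z=-jx [-0.003  1.57   0.016]
```

```bash
python3 -m handwheel '[{"grip":0,"tx":1,"ty":20,"tz":2,"wx":0.009,"wy":0,"wz":0.012},{"grip":0,"tx":0,"ty":25,"tz":0,"wx":0,"wy":0,"wz":0},{"grip":0,"tx":0,"ty":25,"tz":0,"wx":0,"wy":0,"wz":0},{"grip":0,"tx":0,"ty":20,"tz":0,"wx":0,"wy":0,"wz":0},{"grip":0,"tx":0,"ty":15,"tz":0,"wx":0,"wy":0,"wz":0},{"grip":0,"tx":0,"ty":0,"tz":0,"wx":0,"wy":0,"wz":0}]'
python3 - <<'E'
from h import *
rep([145,75,118])
from rig import eyes
import cv2
o=[]
for n,x,y in(("scene",230,190),("top",220,130)):
    c=eyes.capture(n);a=c["pixels"][y:y+170,x:x+200,::-1];o.append(cv2.resize(a,(400,340),interpolation=3))
cv2.imwrite("pics/p5.png",np.hstack(o))
E
```

```text
time_s: 7.75
eef_pos: [662.5, 123.3, 117.0]
ee_rot: [0.112, -0.115, 0.698, -0.698]
force: [-0.5, -0.5, -0.2]
grip_width: -0.0
t 7.75 jigpos [144.6  72.7 117. ] F [-0.5 -0.5 -0.2] grip -0.0 joints [ 0.01  0.74  1.13 -0.    1.28  1.26]
tool axes in jig
 [[-1.    -0.005 -0.001]
 [ 0.001  0.001 -1.   ]
 [ 0.005 -1.    -0.001]]
tool shift to [145, 75, 118] [-0.4 -1.  -2.3]
z=+jy [-7.000e-03  3.141e+00  1.000e-03]
z=-jy [ 0.001 -0.001  0.005]
z=+jx [ 0.004 -1.572  0.003]
z=-jx [-0.003  1.57   0.004]
```

View pics/p5.png

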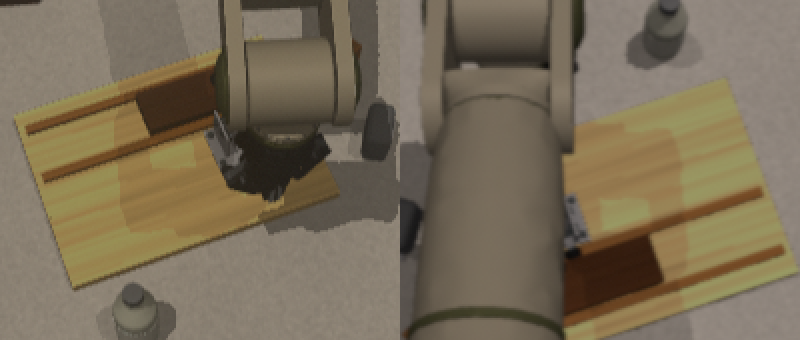

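The gripper hides the handle in both views. The arithmetic puts the finger face at about jig x = 134 and the handle's outermost point at about 113. I'll raise 5 mm for body clearance and push towards the channel, watching the force.

```bash
python3 -m handwheel '[{"grip":0,"tx":4,"ty":-5,"tz":-2,"wx":0,"wy":0,"wz":0.005},{"grip":0,"tx":5,"ty":0,"tz":0,"wx":0,"wy":0,"wz":0},{"grip":0,"tx":5,"ty":0,"tz":0,"wx":0,"wy":0,"wz":0},{"grip":0,"tx":4,"ty":0,"tz":0,"wx":0,"wy":0,"wz":0},{"grip":0,"tx":4,"ty":0,"tz":0,"wx":0,"wy":0,"wz":0},{"grip":0,"tx":4,"ty":0,"tz":0,"wx":0,"wy":0,"wz":0}]'
python3 -m handwheel '[{"grip":0,"tx":4,"ty":0,"tz":0,"wx":0,"wy":0,"wz":0},{"grip":0,"tx":4,"ty":0,"tz":0,"wx":0,"wy":0,"wz":0}]'
python3 -c "
from h import *
rep([64,75,122])"
```

```text
time_s: 8.35
eef_pos: [640.2, 117.9, 128.3]
ee_rot: [-0.119, 0.108, -0.698, 0.698]
force: [12.5, 5.8, 6.2]
grip_width: 0.003
time_s: 8.52
eef_pos: [636.7, 116.5, 131.9]
ee_rot: [-0.123, 0.103, -0.698, 0.698]
force: [24.2, 11.4, 18.7]
grip_width: 0.003
t 8.52 jigpos [117.9  74.4 131.9] F [24.2 11.4 18.7] grip 0.0 joints [-0.    0.65  1.25  0.    1.22  1.25]
tool axes in jig
 [[-1.     0.028 -0.001]
 [ 0.001 -0.005 -1.   ]
 [-0.028 -1.     0.005]]
tool shift to [64, 75, 122] [54.2  8.3 -0.5]
z=+jy [ 0.044  3.14  -0.007]
z=-jy [-0.005 -0.001 -0.028]
z=+jx [-0.026 -1.572 -0.018]
z=-jx [ 0.018  1.57  -0.026]
```

The force is 26 N along -x and 19 N in z, which points straight down the handle towards its pivot. The rim rises as the handle turns, and with friction a purely horizontal push jams. I'll back off, go lower and follow the handle end's arc, up and towards the channel together.

```bash
python3 -m handwheel '[{"grip":0,"tx":-10,"ty":0,"tz":0,"wx":0,"wy":0,"wz":0},{"grip":0,"tx":-10,"ty":0,"tz":0,"wx":0,"wy":0,"wz":0},{"grip":0,"tx":0,"ty":6,"tz":0,"wx":0,"wy":0,"wz":0},{"grip":0,"tx":0,"ty":0,"tz":0,"wx":0,"wy":0,"wz":0}]'
python3 - <<'E'
from h import *
rep([126,75,112])
from rig import eyes
import cv2
o=[]
for n,x,y in(("scene",280,210),("top",220,130)):
    c=eyes.capture(n);a=c["pixels"][y:y+85,x:x+100,::-1];o.append(cv2.resize(a,(400,340),interpolation=3))
cv2.imwrite("pics/p6.png",np.hstack(o))
E
```

```text
time_s: 8.85
eef_pos: [649.8, 121.4, 119.8]
ee_rot: [-0.116, 0.111, -0.698, 0.698]
force: [-0.1, 0.1, 0.5]
grip_width: -0.003
t 8.85 jigpos [132.   75.  119.8] F [-0.1  0.1  0.5] grip -0.0 joints [0.01 0.7  1.19 0.   1.25 1.26]
tool axes in jig
 [[-1.     0.007 -0.   ]
 [ 0.    -0.001 -1.   ]
 [-0.007 -1.     0.001]]
tool shift to [126, 75, 112] [ 6.   7.7 -0. ]
z=+jy [ 1.100e-02  3.141e+00 -2.000e-03]
z=-jy [-0.001 -0.    -0.007]
z=+jx [-0.006 -1.571 -0.004]
z=-jx [ 0.004  1.57  -0.006]
```

View pics/p6.png

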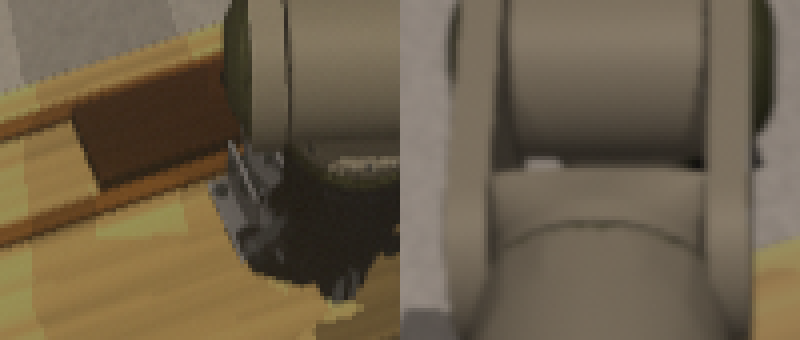

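```bash
python3 -m handwheel '[{"grip":0,"tx":0,"ty":8,"tz":0,"wx":0,"wy":0,"wz":-0.007},{"grip":0,"tx":4,"ty":0,"tz":0,"wx":0,"wy":0,"wz":0},{"grip":0,"tx":3,"ty":0,"tz":0,"wx":0,"wy":0,"wz":0},{"grip":0,"tx":3,"ty":-3,"tz":0,"wx":0,"wy":0,"wz":0}]'
python3 -m handwheel '[{"grip":0,"tx":5,"ty":-6,"tz":0,"wx":0,"wy":0,"wz":0},{"grip":0,"tx":5,"ty":-6,"tz":0,"wx":0,"wy":0,"wz":0}]'
python3 -c "
from h import *
rep([110,75,126])"
```

```text
time_s: 9.28
eef_pos: [640.6, 118.2, 115.7]
ee_rot: [-0.114, 0.113, -0.697, 0.698]
force: [3.1, 1.0, -1.5]
grip_width: -0.002
time_s: 9.45
eef_pos: [631.5, 115.0, 129.0]
ee_rot: [-0.115, 0.113, -0.697, 0.699]
force: [2.5, 0.2, -2.1]
grip_width: 0.004
t 9.45 jigpos [112.5  74.8 129. ] F [ 2.5  0.2 -2.1] grip 0.0 joints [-0.    0.65  1.25 -0.    1.24  1.25]
tool axes in jig
 [[-1.     0.003 -0.001]
 [ 0.001 -0.002 -1.   ]
 [-0.003 -1.     0.002]]
tool shift to [110, 75, 126] [ 2.5  3.  -0.2]
z=+jy [ 4.000e-03  3.141e+00 -3.000e-03]
z=-jy [-0.002 -0.001 -0.003]
z=+jx [-4.000e-03 -1.571e+00 -1.000e-03]
z=-jx [ 1.00e-03  1.57e+00 -4.00e-03]
```

The force is now only about 3 N and the handle is following. I'll continue along the arc.

```bash
python3 -m handwheel '[{"grip":0,"tx":6.5,"ty":-6,"tz":0,"wx":0,"wy":0,"wz":0},{"grip":0,"tx":6.5,"ty":-6,"tz":0,"wx":0,"wy":0,"wz":0},{"grip":0,"tx":7,"ty":-5,"tz":0,"wx":0,"wy":0,"wz":0},{"grip":0,"tx":7,"ty":-5,"tz":0,"wx":0,"wy":0,"wz":0}]'
python3 -m handwheel '[{"grip":0,"tx":8,"ty":-4,"tz":0,"wx":0,"wy":0,"wz":0},{"grip":0,"tx":8,"ty":-3,"tz":0,"wx":0,"wy":0,"wz":0},{"grip":0,"tx":8,"ty":-3,"tz":0,"wx":0,"wy":0,"wz":0},{"grip":0,"tx":8,"ty":-2,"tz":0,"wx":0,"wy":0,"wz":0}]'
python3 -c "
from h import *
rep([54,75,160])"
```

```text
time_s: 9.78
eef_pos: [605.3, 106.4, 151.1]
ee_rot: [-0.115, 0.113, -0.697, 0.699]
force: [1.2, 0.3, -1.2]
grip_width: -0.001
time_s: 10.12
eef_pos: [574.7, 96.2, 162.5]
ee_rot: [-0.114, 0.113, -0.697, 0.699]
force: [0.1, -0.4, -0.5]
grip_width: -0.003
t 10.12 jigpos [ 52.7  74.9 162.5] F [ 0.1 -0.4 -0.5] grip -0.0 joints [-0.03  0.5   1.42 -0.    1.23  1.21]
tool axes in jig
 [[-1.     0.002 -0.001]
 [ 0.001 -0.002 -1.   ]
 [-0.002 -1.     0.002]]
tool shift to [54, 75, 160] [-1.3  2.5 -0.1]
z=+jy [ 3.000e-03  3.141e+00 -3.000e-03]
z=-jy [-0.002 -0.001 -0.002]
z=+jx [-0.003 -1.571  0.   ]
z=-jx [-0.     1.57  -0.003]
```

The force fell to zero, which fits a snap. I'll withdraw and look.

```bash
python3 -m handwheel '[{"grip":0,"tx":-25,"ty":0,"tz":0,"wx":0,"wy":0,"wz":0},{"grip":0,"tx":-25,"ty":-20,"tz":0,"wx":0,"wy":0,"wz":0},{"grip":0,"tx":-25,"ty":-25,"tz":10,"wx":0,"wy":0,"wz":0},{"grip":0,"tx":0,"ty":-15,"tz":35,"wx":0,"wy":0,"wz":0},{"grip":0,"tx":0,"ty":-10,"tz":35,"wx":0,"wy":0,"wz":0},{"grip":0,"tx":0,"ty":0,"tz":35,"wx":0,"wy":0,"wz":0},{"grip":0,"tx":0,"ty":0,"tz":35,"wx":0,"wy":0,"wz":0},{"grip":0,"tx":0,"ty":0,"tz":35,"wx":0,"wy":0,"wz":0},{"grip":0,"tx":0,"ty":0,"tz":35,"wx":0,"wy":0,"wz":0},{"grip":0,"tx":0,"ty":0,"tz":35,"wx":0,"wy":0,"wz":0}]'
python3 -m handwheel '[{"grip":0,"tx":10,"ty":0,"tz":35,"wx":0,"wy":0,"wz":0},{"grip":0,"tx":10,"ty":0,"tz":35,"wx":0,"wy":0,"wz":0},{"grip":0,"tx":10,"ty":0,"tz":35,"wx":0,"wy":0,"wz":0},{"grip":0,"tx":10,"ty":0,"tz":20,"wx":0,"wy":0,"wz":0},{"grip":0,"tx":0,"ty":0,"tz":0,"wx":0,"wy":0,"wz":0}]'
python3 - <<'E'
from h import *
from rig import eyes
import cv2
rep()
o=[]
for n,x,y in(("scene",225,190),("top",235,165)):
    c=eyes.capture(n);cv2.imwrite(f"pics/{n}7.png",c["pixels"][:,:,::-1]);pickle.dump(c,open(n+"7.pkl","wb"));a=c["pixels"][y:y+150,x:x+200,::-1];o.append(cv2.resize(a,(400,300),interpolation=3))
a=cv2.imread("pics/scene7.png")[190:270,270:370]; b=cv2.imread("pics/top7.png")[225:305,260:360]
cv2.imwrite("pics/p7.png",np.vstack([np.hstack(o),np.hstack([cv2.resize(v,(400,300),interpolation=3) for v in(a,b)])]))
E
```

```text
time_s: 10.95
eef_pos: [727.2, -123.2, 232.9]
ee_rot: [-0.114, 0.113, -0.697, 0.698]
force: [0.1, -0.5, 1.1]
grip_width: 0.001
time_s: 11.37
eef_pos: [727.4, -258.4, 231.4]
ee_rot: [-0.112, 0.112, -0.698, 0.699]
force: [-0.3, 0.3, -0.5]
grip_width: 0.003
t 11.37 jigpos [  84.9 -309.8  231.4] F [-0.3  0.3 -0.5] grip 0.0 joints [-0.49  0.99  0.38 -0.    1.78  0.76]
tool axes in jig
 [[-1.    -0.    -0.006]
 [ 0.006 -0.001 -1.   ]
 [ 0.    -1.     0.001]]
z=+jy [-0.000e+00  3.135e+00 -2.000e-03]
z=-jy [-0.001 -0.006  0.   ]
z=+jx [-1.000e-03 -1.577e+00  1.000e-03]
z=-jx [-1.000e-03  1.564e+00 -1.000e-03]
```

View pics/p7.png

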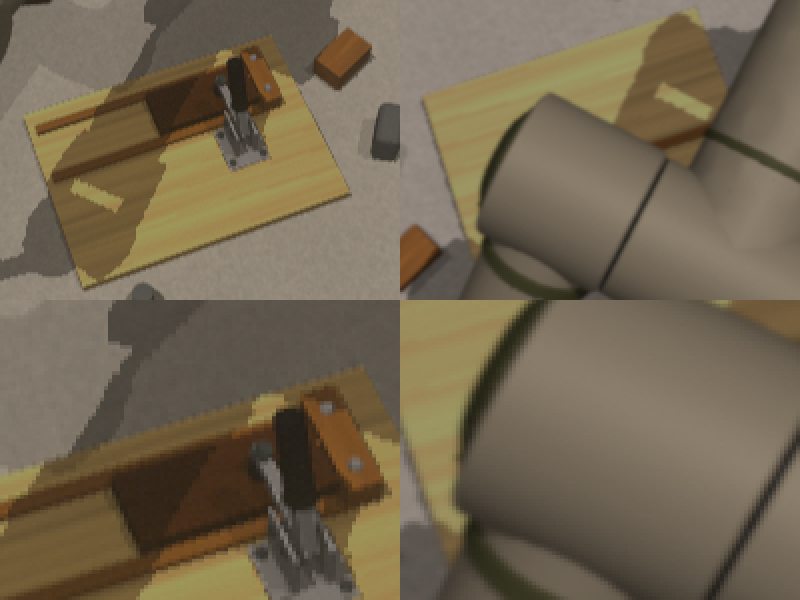

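The lower-left crop shows the handle leaning over the channel. Its end is at full-image pixel (342,218), against (341,220) predicted for shut. The pad is on the board at (262,450). The arm covers the jig in the top view, so I'll move it aside and check the stop end.

```bash
python3 -m handwheel '[{"grip":0,"tx":30,"ty":0,"tz":0,"wx":0,"wy":0,"wz":0},{"grip":0,"tx":30,"ty":0,"tz":0,"wx":0,"wy":0,"wz":0},{"grip":0,"tx":30,"ty":0,"tz":0,"wx":0,"wy":0,"wz":0},{"grip":0,"tx":30,"ty":0,"tz":0,"wx":0,"wy":0,"wz":0},{"grip":0,"tx":30,"ty":0,"tz":0,"wx":0,"wy":0,"wz":0},{"grip":0,"tx":30,"ty":0,"tz":0,"wx":0,"wy":0,"wz":0},{"grip":0,"tx":30,"ty":0,"tz":0,"wx":0,"wy":0,"wz":0},{"grip":0,"tx":30,"ty":0,"tz":0,"wx":0,"wy":0,"wz":0},{"grip":0,"tx":30,"ty":0,"tz":0,"wx":0,"wy":0,"wz":0},{"grip":0,"tx":30,"ty":0,"tz":0,"wx":0,"wy":0,"wz":0}]'
python3 -m handwheel '[{"grip":0,"tx":30,"ty":0,"tz":0,"wx":0,"wy":0,"wz":0},{"grip":0,"tx":30,"ty":0,"tz":0,"wx":0,"wy":0,"wz":0},{"grip":0,"tx":30,"ty":0,"tz":0,"wx":0,"wy":0,"wz":0},{"grip":0,"tx":30,"ty":0,"tz":0,"wx":0,"wy":0,"wz":0},{"grip":0,"tx":0,"ty":0,"tz":0,"wx":0,"wy":0,"wz":0}]'
python3 - <<'E'
from h import *
from rig import eyes
import cv2
o=[]
for n,x,y in(("scene",225,190),("top",235,165)):
    c=eyes.capture(n);cv2.imwrite(f"pics/{n}8.png",c["pixels"][:,:,::-1]);pickle.dump(c,open(n+"8.pkl","wb"));a=c["pixels"][y:y+150,x:x+200,::-1];o.append(cv2.resize(a,(400,300),interpolation=3))
a=cv2.imread("pics/scene8.png")[190:270,270:370]; b=cv2.imread("pics/top8.png")[225:305,260:360]
cv2.imwrite("pics/p8.png",np.vstack([np.hstack(o),np.hstack([cv2.resize(v,(400,300),interpolation=3) for v in(a,b)])]))
for n in("scene","top"):
    A=cv2.imread(f"pics/{n}0.png");B=cv2.imread(f"pics/{n}8.png")
    for l,(u,v) in ({"glue":(298,345),"tape":(419,255),"off":(396,219)} if n=="scene" else {"glue":(353,142),"tape":(220,242),"off":(238,294)}).items():
        r=cv2.matchTemplate(B[v-40:v+40,u-40:u+40],A[v-20:v+20,u-20:u+20],cv2.TM_CCOEFF_NORMED);print(n,l,cv2.minMaxLoc(r)[1::2])
E
```

```text
time_s: 12.3
eef_pos: [445.7, -345.8, 232.8]
ee_rot: [-0.115, 0.113, -0.697, 0.698]
force: [0.3, -0.5, 0.4]
grip_width: -0.003
time_s: 12.72
eef_pos: [330.1, -385.3, 232.7]
ee_rot: [-0.114, 0.113, -0.697, 0.699]
force: [-0.0, -0.5, 0.3]
grip_width: -0.001
scene glue (0.9988870620727539, (20, 20))
scene tape (0.9992659091949463, (20, 20))
scene off (0.9993501901626587, (20, 20))
top glue (0.9997636675834656, (20, 20))
top tape (0.9997915029525757, (20, 20))
top off (0.9997754096984863, (20, 20))
```

View pics/p8.png

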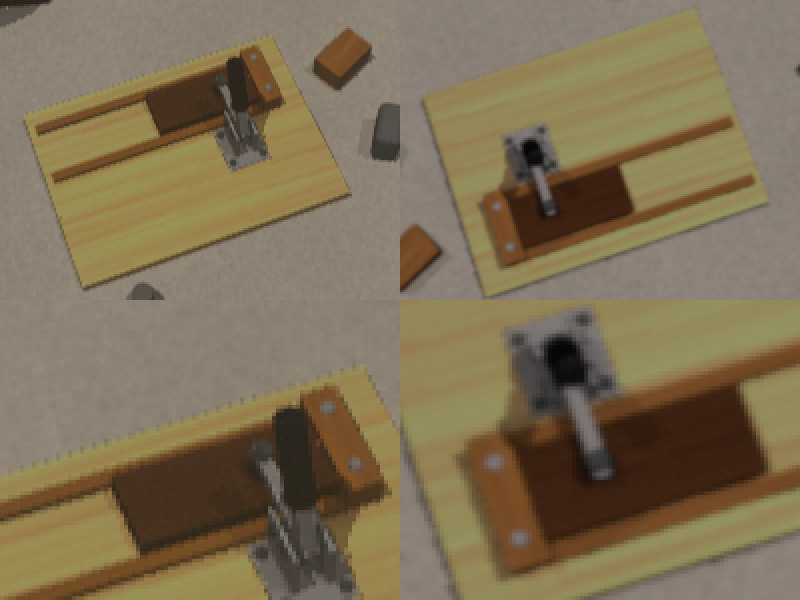

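```bash
python3 - <<'E'
from h import *
T=pickle.load(open("top8.pkl","rb"))
for u in((740,385),(768,472)):
    q=((u[0]-400+.5)/4-.5+260,(u[1]-300+.5)*80/300-.5+225);print(q,w2j(ray(T,q,40)))
from rig import ctrl
print(ctrl.finish_job())
E
```

```text
(344.625, 247.3) [-32.50772217 -21.13379631  40.        ]
(351.625, 270.5) [-90.2175556  -18.55271665  40.        ]
the job is handed in; nothing more can be done
None
```

I pushed the board home against the stop with the shut fingers, then flipped the toggle clamp's handle over centre. I handed the job in at about 12.8 s. No verdict was reported.

**Board:** contact with the stop showed as a force step to about 8 N. In the last pictures there is no gap at the stop. The board's free end measures y ≈ -21 to -19 mm in the jig's frame, where home is -20.

**Clamp:** the handle's end is within about 2 pixels of where shut should put it, and the pad is resting on the board. The arm is clear of everything.

**Other objects:** the glue bottle, tape measure and offcut match their starting pictures with no pixel shift.

**What went wrong:** my first handle push was purely horizontal and jammed against the handle's end. The wrist force reached about 33 N, on the fingers. I backed off and followed the handle's arc instead, which took about 3 N.

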